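# Close the instrument box with its tuck-in panel

## Robot

A 6-joint arm with a two-finger parallel gripper is mounted at the origin on the work surface. World frame = base frame: x ahead of the robot, y to its left, z up, the work surface at z = 0. Lengths are in m, angles in rad, forces in N, time in s.
With the tool pointing down it reaches from about 0.4 to 0.825 m from the base axis. Payload 7 kg.
Tool frame: the origin (TCP) lies midway between the tips of the shut fingers; the grasp point (between the pads) lies 19 mm behind it; z points along the fingers, y is the line along which they close (so a half turn about z gives the same grasp; the last joint's range is limited). The gripper opens to 88 mm and grips with 3 to 60 N. Pads are 19 mm wide; open, the fingers measure 130 mm over their backs; the gripper's body (78 mm by 193 mm) begins 47 mm behind the grasp point.
Start: joints at [-1.007, 0.359, 0.012, 0, -1.224, -0.288], TCP at [0.184, -0.649, 0.227] pointing down, gripper open.
Joint ranges: [-3.07, 3.07], [-1.43, 2.12], [-1.02, 1.25], [-3.03, 1.67], [-3.05, -0], [-3.03, 3.03]. Speed limits (rad/s): [2.39, 2.39, 3.01, 3.14, 3.14, 3.14].

## Interface

Orientations are given as [roll, pitch, yaw] about the fixed x, y, z axes, in that order (R = Rz(yaw) Ry(pitch) Rx(roll)).
In Python, from station import telemetry, eyes, ticket, recognise, trace gives the robot as it stands. The module is installed in compiled form; this text tells all that it offers.
- The arm moves only by the tool servo_tool, never from a script. Its argument "series" is a list that holds one entry, the list of rows, each a list of 4 numbers: the shift along the tool's x, y, z in mm, then the turn about the tool's z in rad. In form: [[[x, y, z, roll], ...]]. A call has exactly 10 rows; each row shifts and turns the commanded pose from where the row before left it, along the tool's axes as they then stand; what a row does not reach is not made up. A row lasts 1/12 s, in which the tool goes at most 41.7 mm and 7.16 degrees, less where a joint would pass 70% of its speed; a pose out of reach is approached as far as the arm can. A call is refused whole if a number of a shift passes 41.7 or a number of a turn 0.125, either way. A call with a gripper value outside its range is refused whole. "claw" is the gripper's target within -1 to 1 (shut at 1, half-way at 0, fully open at -1), set as the call begins (left out, the last holds). The fingers move at their own pace and stop on an object; "grip_force" is the grip in N (left out, the last holds). Time passes only in rows, so rows that do not move let the fingers close, or fill a call up. It gives the time, the measured TCP pose, the force, the opening and the grip force at its end, in the units of the state.
- telemetry.get_state(): the state, without advancing time (a new reading comes with each control period).
- eyes.grab_frame(name): name is "side" or "top" or "wrist"; returns the picture (384x512x3 uint8, red, green, blue); there is no depth.
- eyes.calibration(name): a dict with "mtx" (3x3 intrinsics, pixels), "rvec" (rotation vector, rad) and "tvec" (3), from world to camera coordinates, as OpenCV has them. Camera axes: x right, y down, z forward; pixel columns grow to the right and rows downward; lengths in m; the calibration is good to about 2 mm. A picture is of the moment at which its call begins: read the wrist's pose just before it. calibration takes no time and is no camera call; for the wrist camera it gives the pose at the moment of the call.
- ticket.job_done(): hands the job in; it is judged then, once.
Trained networks look in the newest picture that a camera, given by its name, has taken for a name from the list of things; names that differ only in an ending like _2 or _b are one class to them, and where a whole thing is asked for, a point or a joint stands for the part that bears it (a point fixed in the world has none). Each returns a list of dicts, best first, with "conf" (0 to 1); they miss things now and then, are a little off and sometimes report something else, mostly with a low value. They report only what shows in the picture. A call takes as long as a camera call.
- recognise(camera, name): "position" ([x, y, z] in m, in world coordinates, good to about 4 mm: the middle of the surface that is visible of it).
- trace(camera, name): "mask" (384x512 bool, what is visible of it).
The state is a dict: "t": time; "q": joint angles; "qd": joint speeds; "joint_efforts": joint torques, N m; "eef_pos": TCP position; "ee_rot": TCP orientation; "force": force on the tool from outside, world axes, zero at the start; "moment": the same for the moment, N m; "width": finger opening in m; "gripper_force": force on a finger pad.
Only numpy, scipy, OpenCV 4.12 (cv2) and the standard library are available. Lean on these libraries where they do the work, as an engineer would, in place of code of your own. Each camera call takes 0.05 s, during which the arm holds its last target. There are 200 camera calls.

## Task

Close the green wooden instrument box with its loose brown panel, which is longer than the opening: tilt it, tuck one end deep under the dark walnut lip, then lower it flat onto the ledges inside. Then slide it back under the brass-topped lip until you feel it bear firmly on the stop hidden there, keep it pressed there for a moment, and let go so that it lies flat, held under both lips. Be gentle, never force the panel, and leave the other things where they are.

Things in the scene. Friction and masses are not known exactly. Their poses are not given: they have to be found in the camera images.
- box: Open-topped green-painted wooden box fixed to the table, 132 wide (its x), 204 long (its y, from -98 to +106), 62 mm high. Origin on the table plane below the middle of the opening; z up. Inside width 116 (x = -58 to 58). A lip crosses each end (see walnut_edge, brass_edge), leaving an opening 150 mm long; the long walls have no lip and rise to z = 62. An eraser and a sharpener lie in its well, floor z = 8.
- ledge (a point): Point at the box's middle, at the height of the ledges' tops: box z = 40, which is 16 mm below the lips' undersides. The ledges run all round inside: 12 mm wide along the long walls, and at the ends from below the lips in to y = +63 and y = -63.
- walnut_edge (a point): Middle of the inner lower edge of the dark walnut lip at the +y end: box (0, +75, 56). The lip is 6 mm thick (z = 56 to 62). Below it is a deep pocket whose end wall is at box y = +98. With the panel pushed right in there, its other end clears the brass lip's edge by 5 mm.
- brass_edge (a point): Middle of the inner lower edge of the brass-topped lip at the -y end: box (0, -75, 56). The lip is 6 mm thick. Out of sight below it a rigid wooden stop strip faces the opening, anywhere from 5 to 13 mm behind this edge (box y = -80 to -88), set differently each time: it can only be felt.
- end_block: The -y end wall of the box below the brass lip, carrying the hidden stop strip. Origin and axes as box, wherever the strip is set. 3 N or more against the strip for a quarter second is bearing firmly; more than 30 N anywhere between panel and box is forcing.
- panel: Loose brown plywood panel, 108 wide (its x), 168 long (its y), 6 mm thick, 0.11 to 0.23 kg, a blue upright grip in its middle. Origin: centre of its underside. The same both ways round: either end may go under the walnut lip. It starts flat on the table, grip up. On the ledges its underside is at box z = 40; with its centre within 6 mm of box y = 0 it is under both lips by 3 mm or more.
- panel_grip (a point): Centre of the panel's blue grip: a bar 14 thick (panel y), 56 long (panel x), 40 mm tall, standing on the panel's top. This point is 26 mm above the panel's underside; the bar's top is 46 mm above the underside. Axes as the panel's.
- panel_end_a (a point): Middle of the panel's +y end edge, half-way through its thickness (84 mm from the centre, 3 mm above the underside).
- panel_end_b (a point): Middle of the panel's -y end edge, half-way through its thickness.
- jar: Bystander: round glass jar, 84 across, 110 mm high; origin under its centre.
- mug: Bystander: blue enamel mug, 82 across, 88 mm high; origin under its centre.
- pencil: Bystander: brown wooden pencil lying on the table, 168 mm long; origin under its middle.
- ink: Bystander: amber ink jar, 48 across, 60 mm high; origin under its centre.
- eraser: Bystander: white eraser, 22 by 45 by 12 mm, on the floor of the box's well; origin under its centre.
- sharpener: Bystander: metal pencil sharpener, 16 by 26 by 12 mm, on the floor of the box's well; origin under its centre.

How it is judged:
On the way, in this order (a step that is already met when the one before it is completed fails the run):
1. the panel, tilted, has one end under the walnut lip (angle between panel_grip's own z axis and vertical above 0.07 rad and ((y of panel_end_a in the frame of box between 0.078 and 0.11 m and z of panel_end_a in the frame of box between 0.036 and 0.056 m) or (y of panel_end_b in the frame of box between 0.078 and 0.11 m and z of panel_end_b in the frame of box between 0.036 and 0.056 m))), for 0.1 s.
2. the panel lies flat on the ledges (angle between panel_grip's own z axis and vertical below 0.03 rad and z of panel_grip in the frame of box between 0.0635 and 0.0685 m and x of panel_grip in the frame of box between -0.008 and 0.008 m and angle between the y axis of panel_grip and the y axis of box, either way round below 0.08 rad), for 0.1 s.
3. the panel, flat and under both lips, is pressed on the hidden stop with 3 N or more (all of step 2 and y of panel_grip in the frame of box between -0.006 and 0.006 m and contact force between panel and end_block above 2.5 N), for 0.2 s.
At the end, for the whole second after the job is handed in: The panel lies flat (within 0.03 rad) on the ledges of the box (height within about 2.5 mm), square with it within 0.08 rad, its centre within 6 mm of the middle along the box (so under both lips by 3 mm or more) and within 8 mm across it, at rest and released (all of step 2 and y of panel_grip in the frame of box between -0.006 and 0.006 m and linear speed of panel below 0.01 m/s and contact force between the fingers and panel below 0.1 N); the robot touches nothing.
It fails at once if panel and box pressed together with more than 30 N (contact force between panel and box above 30 N).
It fails at once if the jar, mug, pencil, ink jar, eraser or sharpener moved by more than 20 mm (distance of any of jar, mug, pencil, ink, eraser, sharpener from where it was at the start of the episode above 0.02 m).
It also fails if it takes over 54 s, if anything falls off the work surface, if the arm or the gripper's body presses on something with over 40 N, if the wrist force passes 120 N, or if a joint passes its speed limit or range.

## Working session

There is one attempt and no reset: what is moved stays moved. The work goes in short steps, Python scripts to look and compute and a tool call to move; the robot and the scene stay as the last step left them, time stands still between calls to the robot, and variables do not carry over. Pictures are saved under pics/ and viewed, at most 12 in all, crops included, and the job is handed in when it is done.

Besides the shell and the picture viewer there is one more tool, called after "Request:" as name(argument=value, ...) on one line, values as JSON. servo_tool: Moves the arm, as the interface text tells. Its arguments: {"type":"object","properties":{"series":{"type":"array"},"claw":{"type":"number"},"grip_force":{"type":"number"}},"required":["series"]}

```bash
mkdir -p pics
cat > h.py <<'E'
import numpy as np, cv2
from station import telemetry, eyes, ticket, recognise, trace
def cal(n):
    c=eyes.calibration(n);R=cv2.Rodrigues(np.array(c["rvec"],float))[0];return np.array(c["mtx"]),R,np.array(c["tvec"],float).ravel()
def ray(n,uv,z,c=None):
    K,R,t=c or cal(n);d=R.T@np.linalg.inv(K)@np.array([uv[0],uv[1],1.]);o=-R.T@t
    return o+d*(z-o[2])/d[2]
def proj(n,P,c=None):
    K,R,t=c or cal(n);p=(K@(R@np.atleast_2d(P).T+t[:,None])).T;return p[:,:2]/p[:,2:]
def save(n,f):
    im=eyes.grab_frame(n);cv2.imwrite(f"pics/{f}.png",im[:,:,::-1]);return im
E
python3 - <<'E'
from h import *
np.set_printoptions(precision=4,suppress=True)
a=save("top","top0");b=save("side","side0")
cv2.imwrite("pics/both0.png",cv2.resize(np.vstack([a,b]),(400,600))[:,:,::-1])
s=telemetry.get_state();print(s)
for n in ["box","walnut_edge","brass_edge","ledge","panel","panel_grip","jar","mug","pencil","ink"]:
    for c in ["top","side"]:
        print(n,c,[(np.round(r["position"],4).tolist(),round(r["conf"],2)) for r in recognise(c,n)[:2]])
E
```

```text
{'t': 0.1, 'q': array([-1.0069,  0.3593,  0.0112, -0.0003, -1.2241, -0.2881]), 'qd': array([ 0.0012, -0.0017,  0.0013,  0.0024, -0.0005, -0.0016]), 'joint_efforts': array([ -0.0008, -58.4162,  29.3752,   7.0154,   0.0102,  -0.0001]), 'eef_pos': array([ 0.1837, -0.6491,  0.2257]), 'ee_rot': array([ 3.1401, -0.0002, -2.8659]), 'force': array([ 0.7401, -0.9535, -0.0624]), 'moment': array([ 0.0552, -0.0335,  0.0383]), 'gripper_force': 0.0, 'width': 0.08703760617357316}
box top [([0.5685, 0.1541, 0.037], 0.63)]
box side [([0.5687, 0.1585, 0.039], 0.91), ([0.7099, 0.2768, 0.043], 0.23)]
walnut_edge top [([0.568, 0.1533, 0.0446], 0.7)]
walnut_edge side [([0.566, 0.1616, 0.0424], 0.77)]
brass_edge top [([0.5742, 0.1518, 0.0401], 0.74)]
brass_edge side []
ledge top [([0.5697, 0.151, 0.0402], 0.76)]
ledge side [([0.5705, 0.1619, 0.0369], 0.96)]
panel top [([0.5547, -0.1855, 0.0041], 0.78), ([0.5698, 0.1505, 0.0381], 0.6)]
panel side [([0.5427, -0.1737, 0.0019], 0.82), ([0.7528, -0.0294, 0.0739], 0.27)]
panel_grip top [([0.5547, -0.1864, 0.0012], 0.96)]
panel_grip side [([0.5406, -0.171, 0.0049], 0.67)]
jar top [([0.7825, -0.0477, 0.0483], 0.88)]
jar side [([0.7513, -0.0272, 0.0726], 0.97)]
mug top [([0.7638, 0.1225, 0.0344], 0.62)]
mug side [([0.7497, 0.126, 0.0564], 0.61)]
pencil top []
pencil side [([0.7321, -0.2176, 0.0038], 0.51)]
ink top [([0.7233, 0.2602, 0.0564], 0.94), ([0.5527, -0.1865, 0.0082], 0.48)]
ink side [([0.7101, 0.2762, 0.0431], 0.94), ([0.5435, -0.1738, 0.0061], 0.34)]
```

View pics/top0.png

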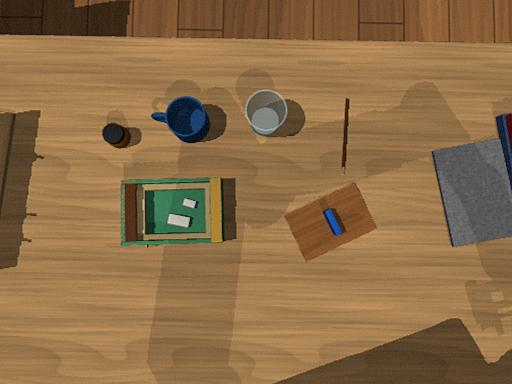

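View pics/side0.png

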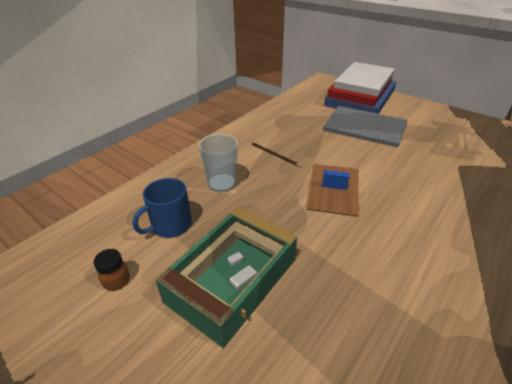

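The box lies with the walnut lip to the left of the top view (u≈130, world +y) and the brass lip to the right (u≈216), so its yaw is near 0. The panel is centred at (331,221), yawed about 25°, with its grip from (325,210) to (341,235). Next I fit both outlines.

```bash
cat >> h.py <<'E'
from scipy.optimize import minimize
def hull_mask(n,P,c):
    m=np.zeros((384*4,512*4),np.uint8);h=cv2.convexHull((proj(n,P,c)*4+2).astype(np.float32)).round().astype(np.int32)
    cv2.fillConvexPoly(m,h,1);return m
def prism(x0,x1,y0,y1,z0,z1): return np.array([[x,y,z] for x in(x0,x1) for y in(y0,y1) for z in(z0,z1)])/1000
def place(P,p):
    c,s=np.cos(p[2]),np.sin(p[2]);Q=P@np.array([[c,-s,0],[s,c,0],[0,0,1]]).T;return Q+[p[0],p[1],p[3] if len(p)>3 else 0]
def fit(masks,P,p0,cals):
    up={n:cv2.resize(m.astype(np.uint8),(2048,1536),interpolation=cv2.INTER_NEAREST) for n,m in masks.items()}
    def f(v):
        p=np.array([v[0],v[1],v[2]*10]);e=0
        for n,m in up.items():
            h=hull_mask(n,place(P,p),cals[n]);e+=1-(h&m).sum()/(h|m).sum()
        return e
    v0=np.array([p0[0],p0[1],p0[2]/10])
    r=minimize(f,v0,method="Nelder-Mead",options=dict(initial_simplex=v0+np.vstack([np.zeros(3),np.diag([.01,.01,.01])]),xatol=1e-5,fatol=1e-5))
    return np.array([r.x[0],r.x[1],r.x[2]*10]),r.fun
BOX=prism(-66,66,-98,106,0,62);PAN=prism(-54,54,-84,84,0,6)
E
python3 - <<'E'
from h import *
np.set_printoptions(precision=4,suppress=True)
cals={n:cal(n) for n in("top","side")}
ims={n:eyes.grab_frame(n) for n in cals}
for name,P,p0 in(("box",BOX,(.5685,.152,0)),("panel",PAN,(.555,-.186,.43))):
    ms={}
    for n in cals:
        r=recognise and trace(n,name); ms[n]=r[0]["mask"]; print(name,n,r[0]["conf"],ms[n].sum())
    for sel in(["top"],["side"],["top","side"]):
        print(sel,*fit({n:ms[n] for n in sel},P,p0,cals))
r=trace("top","panel_grip");ys,xs=np.nonzero(r[0]["mask"]);print(r[0]["conf"],xs.mean(),ys.mean(),len(xs))
im=ims["top"].astype(int);b=(im[:,:,2]>im[:,:,0]+50);b[:, :300]=0;b[:,400:]=0;ys,xs=np.nonzero(b);print("blue",xs.mean(),ys.mean(),len(xs),ray("top",(xs.mean(),ys.mean()),.04))
E
```

```text
box top 0.9 6329
box side 0.78 10722
['top'] [0.5698 0.1384 0.0445] 0.0716955769159946
['side'] [0.5681 0.1398 0.047 ] 0.05409990574929313
['top', 'side'] [0.5691 0.1392 0.0474] 0.1374419494597997
panel top 0.57 3966
panel side 0.68 859
['top'] [ 0.5526 -0.1884  0.4507] 0.02484270409819589
['side'] [ 0.555 -0.186  0.43 ] 1.0
['top', 'side'] [ 0.5526 -0.1884  0.4507] 1.0248427040981958
0.63 330.24289665577066 221.6894644204174 3977
blue 332.3794642857143 221.75 224 [ 0.5519 -0.1872  0.04  ]
```

Request:
servo_tool(series=[[[-32,23,0,0],[-32,23,0,0],[-32,23,0,0],[-32,23,0,0],[-32,23,0,0],[-32,23,0,0],[-32,23,0,0],[-32,23,0,0],[-32,23,0,0],[-32,23,0,0]]], claw=-1, grip_force=10)

```text
t: 2.28
eef_pos: [0.43, -0.3393, 0.227]
ee_rot: [-3.141, 0.001, -2.866]
force: [0.2, -0.2, 0.1]
width: 0.0875
gripper_force: 0.0
```

Request:
servo_tool(series=[[[-32,23,0,0],[-32,23,0,0],[-32,23,0,0],[-32,23,0,0],[-31,21,0,0],[0,0,0,-0.124],[0,0,0,-0.124],[0,0,0,-0.124],[0,0,0,-0.124],[0,0,0,-0.124]]])

```text
t: 3.12
eef_pos: [0.5514, -0.1888, 0.2266]
ee_rot: [-3.142, 0.0, -2.239]
force: [0.1, -0.4, 0.3]
width: 0.0877
gripper_force: 0.0
```

Request:
servo_tool(series=[[[0,0,0,-0.124],[0,0,0,-0.124],[0,0,0,-0.124],[0,0,0,-0.124],[0,0,0,-0.124],[0,0,0,-0.124],[0,0,0,-0.124],[0,0,0,-0.124],[0,0,0,-0.124],[0,0,0,0]]])

```text
t: 3.95
eef_pos: [0.5513, -0.189, 0.2267]
ee_rot: [-3.141, -0.0, -1.124]
force: [0.3, -0.6, 0.0]
width: 0.0878
gripper_force: 0.0
```

Run:
```python
from h import *
np.set_printoptions(precision=4,suppress=True)
s=telemetry.get_state();print(s["t"],s["eef_pos"],s["ee_rot"],s["force"])
c=cal("wrist");im=save("wrist","w1");c2=cal("top");t=save("top","t1")
print("cam",-c[1].T@c[2])
b=(im[:,:,2].astype(int)>im[:,:,0].astype(int)+50).astype(np.uint8);r=cv2.minAreaRect(np.argwhere(b)[:,::-1].astype(np.float32));print(r)
big=cv2.resize(t[160:270,100:250],None,fx=5,fy=5,interpolation=cv2.INTER_CUBIC)
for p,col in(((.5698,.1384,.0445),(255,0,0)),((.5685,.148,.02),(255,255,255))):
    L=np.array([[x,y,62] for x,y in((-66,-98),(66,-98),(66,106),(-66,106))])/1000
    L2=np.array([[x,y,62] for x,y in((-58,-75),(58,-75),(58,75),(-58,75))])/1000
    for l in(L,L2): cv2.polylines(big,[((proj("top",place(l,p),c2)-[100,160]+.5)*5).round().astype(np.int32)],True,col,1)
cv2.imwrite("pics/bx.png",big[:,:,::-1])
for n in("w1",): pass
```

```text
3.95 [ 0.5513 -0.189   0.2267] [-3.1414 -0.0001 -1.124 ] [ 0.3303 -0.6356  0.0393]
cam [ 0.5865 -0.2617  0.3852]
((257.5080871582031, 170.32481384277344), (17.719463348388672, 49.03467559814453), 88.56790161132812)
```

View pics/w1.png

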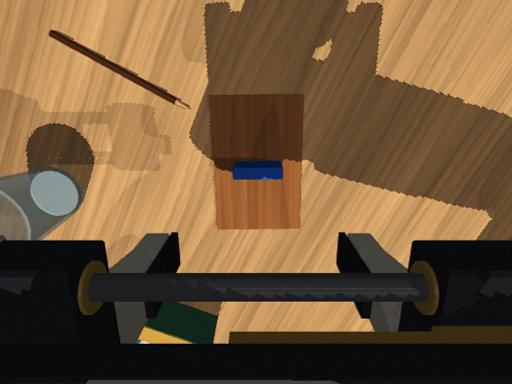

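View pics/bx.png

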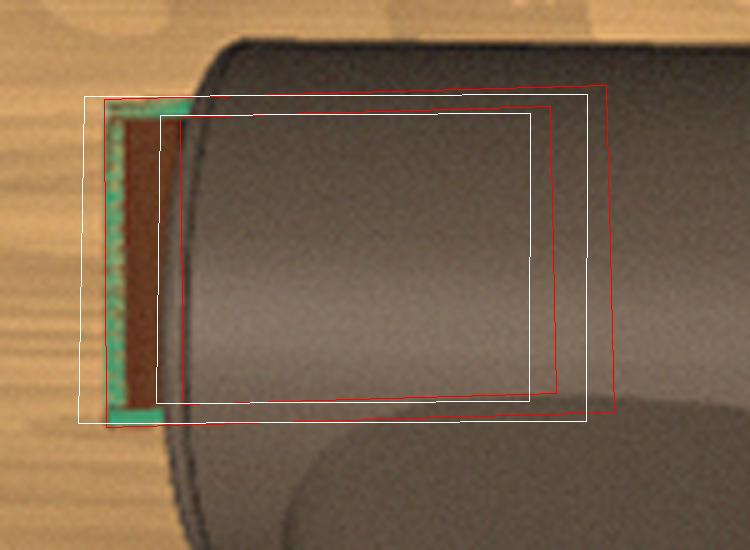

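The wrist view shows the panel from (209,95) to (301,229) with its grip at (258,170), almost square with the tool. The arm hides the box in the top view, but the red fit matches the walnut end. I'll check the fit on the first, clear picture and fit the panel from the wrist.

Run:
```python
from h import *
np.set_printoptions(precision=4,suppress=True)
t=cv2.imread("pics/top0.png");c2=cal("top")
big=cv2.resize(t[160:270,100:250],None,fx=5,fy=5,interpolation=cv2.INTER_CUBIC)
for p,col in(((.569,.139,.035),(0,0,255)),):
  for l in (((-66,-98),(66,-98),(66,106),(-66,106)),((-58,-75),(58,-75),(58,75),(-58,75))):
    l=np.array([[x,y,62] for x,y in l])/1000
    cv2.polylines(big,[((proj("top",place(l,p),c2)-[100,160]+.5)*5).round().astype(np.int32)],True,col,1)
cv2.imwrite("pics/bx2.png",big)
c=cal("wrist");eyes.grab_frame("wrist")
r=trace("wrist","panel");print([(x["conf"],x["mask"].sum()) for x in r])
m=r[0]["mask"];ys,xs=np.nonzero(m);print(xs.min(),xs.max(),ys.min(),ys.max())
print(fit({"wrist":m},PAN,(.5526,-.1884,.45),{"wrist":c}))
# grip top corners: blue mask
im=cv2.imread("pics/w1.png").astype(int);b=((im[:,:,0]>im[:,:,2]+50)).astype(np.uint8)
print(fit({"wrist":b},prism(-28,28,-7,7,6,46),(.5526,-.1884,.45),{"wrist":c}))
```

```text
[(0.61, np.int64(11688))]
210 302 94 229
(array([ 0.5526, -0.1888,  0.4552]), np.float64(0.02186533927167933))
(array([ 0.5518, -0.1892,  0.4274]), np.float64(0.30843778265925825))
```

View pics/bx2.png

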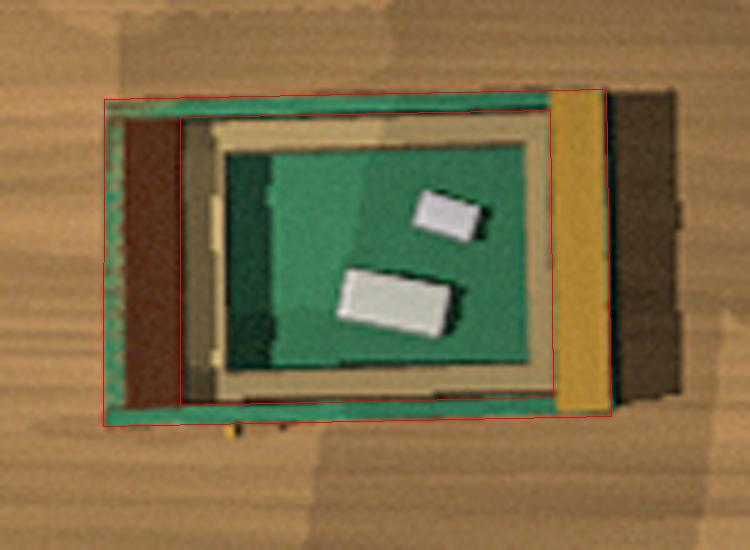

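The red outline (box at 0.569, 0.139, yaw 0.035) matches the rim and both lip edges to about a pixel. Now I grasp the grip by its ends.

Request:
servo_tool(series=[[[3.4,-1.3,26.5,0],[0,0,26.5,0],[0,0,26.5,0],[0,0,26.5,0],[0,0,26.5,0],[0,0,26.5,0],[0,0,26.5,0],[0,0,14,0],[0,0,8,0],[0,0,5,0]]])

```text
t: 4.98
eef_pos: [0.5535, -0.1915, 0.013]
ee_rot: [3.14, 0.001, -1.131]
force: [-0.4, 0.7, -0.2]
width: 0.0876
gripper_force: 0.0
```

Request:
servo_tool(series=[[[0,0,0,0],[0,0,0,0],[0,0,0,0],[0,0,0,0],[0,0,0,0],[0,0,0,0],[0,0,0,0],[0,0,0,0],[0,0,0,0],[0,0,0,0]]], claw=1, grip_force=12)

```text
t: 5.82
eef_pos: [0.5542, -0.1916, 0.0148]
ee_rot: [-3.141, -0.0, -1.13]
force: [-1.3, 0.1, 5.8]
width: 0.0559
gripper_force: 12.0
```

Request:
servo_tool(series=[[[0,0,-6,0],[0,0,-10,0],[0,0,-14,0],[0,0,-18,0],[0,0,-18,0],[0,0,-18,0],[0,0,-18,0],[0,0,-18,0],[0,0,-10,0],[0,0,0,0]]])

```text
t: 6.65
eef_pos: [0.5553, -0.1917, 0.147]
ee_rot: [-3.138, -0.002, -1.13]
force: [-0.1, -0.9, -1.4]
width: 0.056
gripper_force: 12.0
```

Run:
```python
from h import *
np.set_printoptions(precision=4,suppress=True)
s=telemetry.get_state();print(s["t"],s["eef_pos"],s["ee_rot"],s["force"],s["moment"])
a=save("wrist","w2");b=save("side","s2")
cv2.imwrite("pics/v2.png",cv2.resize(np.vstack([a,b]),(450,600),interpolation=cv2.INTER_AREA)[:,:,::-1])
```

```text
6.65 [ 0.5553 -0.1917  0.147 ] [-3.1375 -0.0024 -1.1295] [-0.0732 -0.9116 -1.4459] [0.0615 0.0563 0.0335]
```

View pics/v2.png

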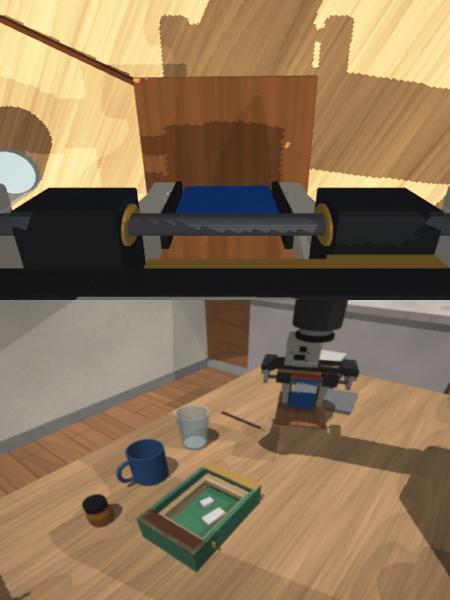

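The panel is held by the grip ends, roughly level. I'll turn it square with the box, carry it over, and press its middle gently on the brass lip's edge so that it pivots in the pads.

Request:
servo_tool(series=[[[0,0,0,0.1],[0,0,0,0.106],[0,0,0,0.1],[0,0,0,0.1],[-20,-2,0,0],[-36,-4,0,0],[-36,-4,0,0],[-36,-4,0,0],[-36,-4,0,0],[-36,-4,0,0]]])

```text
t: 7.58
eef_pos: [0.5678, 0.0105, 0.1425]
ee_rot: [3.139, -0.0, -1.536]
force: [0.6, -0.5, -0.9]
width: 0.0559
gripper_force: 12.0
```

Request:
servo_tool(series=[[[-36,-3,0,0],[-30,0,0,0],[-24,0,0,0],[0,0,0,0],[0,0,15,0],[0,0,15,0],[0,0,15,0],[0,0,10,0],[0,0,5,0],[0,0,0,0]]])

```text
t: 8.42
eef_pos: [0.5677, 0.0985, 0.0822]
ee_rot: [3.139, -0.001, -1.536]
force: [-0.5, -0.2, -2.1]
width: 0.056
gripper_force: 12.0
```

```bash
cat >> h.py <<'E'
B=np.array([.569,.139,.035])
def tcpbox():
    s=telemetry.get_state();p=s["eef_pos"];c,n=np.cos(B[2]),np.sin(B[2]);d=p[:2]-B[:2]
    return s,np.round([1000*(c*d[0]+n*d[1]),1000*(-n*d[0]+c*d[1]),1000*p[2]],1)
E
python3 - <<'E'
from h import *
s,p=tcpbox();print(s["t"],p,s["ee_rot"],s["force"],s["moment"])
E
```

```text
8.4167 [ -2.7 -40.4  82.2] [ 3.13850104e+00 -1.34640227e-03 -1.53620997e+00] [-0.52574497 -0.2370415  -2.14140229] [0.06389812 0.03980197 0.01523788]
```

Request:
servo_tool(series=[[[0,-2.7,0,0],[0,0,2,0],[0,0,2,0],[0,0,1,0],[0,0,1,0],[0,0,1,0],[0,0,1,0],[0,0,1,0],[0,0,0,0],[0,0,0,0]]])

```text
t: 9.25
eef_pos: [0.5719, 0.0998, 0.0756]
ee_rot: [-3.14, 0.001, -1.535]
force: [-1.4, 3.9, 5.0]
width: 0.056
gripper_force: 12.0
```

Run:
```python
from h import *
s,p=tcpbox();print(s["t"],p,s["force"],s["moment"])
a=save("wrist","w3");b=save("side","s3")
cv2.imwrite("pics/v3.png",np.vstack([a[:230],b[100:384]])[:,:,::-1])
```

```text
9.25 [  1.6 -39.3  75.6] [-1.37021587  3.88649428  4.98701087] [ 1.11504337  0.71179368 -0.00386151]
```

View pics/v3.png

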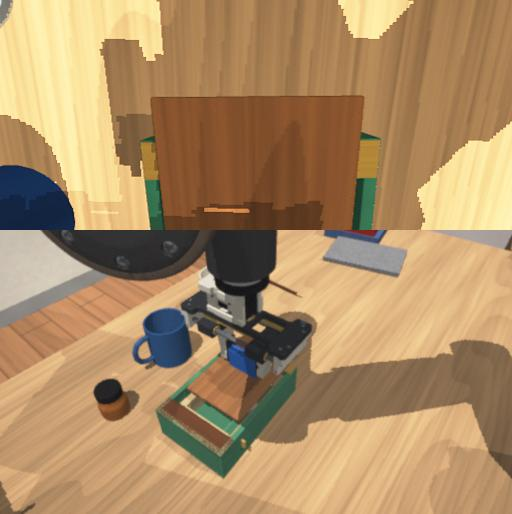

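The panel sits on the brass lip's edge, well centred across the box. The contact force is about 6 N, so the pads resist pivoting. I'll ease the grip so that it pivots.

Request:
servo_tool(series=[[[0,0,0,0],[0,0,0,0],[0,0,0,0],[0,0,1,0],[0,0,1,0],[0,0,1,0],[0,0,1,0],[0,0,0,0],[0,0,0,0],[0,0,0,0]]], grip_force=6)

```text
t: 10.18
eef_pos: [0.5711, 0.0989, 0.0707]
ee_rot: [3.141, -0.0, -1.536]
force: [0.5, 1.4, -0.4]
width: 0.0562
gripper_force: 6.0
```

```bash
cat >> h.py <<'E'
def tiltfit(m,pivot_box_y,tcpz,c,yoff=-3,x=0):
    """panel tilt about the pads, from wrist image width of the brass end edge"""
E
python3 - <<'E'
from h import *
s,p=tcpbox();print(s["t"],p,s["force"],s["moment"])
c=cal("wrist");a=save("wrist","w4")
# predicted -y end corners for various tilts
T=s["eef_pos"];yaw=s["ee_rot"][2]+np.pi/2
for th in(0,.04,.08,.12,.16,.2):
    L=[]
    for x in(-54,54):
        y,z=-81,-28
        y2,z2=y*np.cos(th)+z*np.sin(th),-y*np.sin(th)+z*np.cos(th)
        L.append([x/1000,y2/1000,z2/1000+.019])
    print(th,proj("wrist",place(np.array(L),[T[0],T[1],yaw,T[2]]),c).round(1).tolist())
r=trace("wrist","panel")
if r: ys,xs=np.nonzero(r[0]["mask"]);print(r[0]["conf"],xs.min(),xs.max(),ys.min(),ys.max(),[ (np.nonzero(r[0]["mask"][v])[0][[0,-1]]).tolist() for v in (ys.min()+3,ys.min()+10)])
E
```

```text
10.1833 [  0.7 -40.1  70.7] [ 0.50971746  1.40905308 -0.36556866] [ 0.38035712 -0.27870262  0.08380632]
0 [[364.9, 96.7], [153.2, 96.9]]
0.04 [[367.2, 94.5], [150.9, 94.6]]
0.08 [[369.7, 92.4], [148.5, 92.6]]
0.12 [[372.2, 90.5], [146.0, 90.7]]
0.16 [[374.9, 88.9], [143.4, 89.1]]
0.2 [[377.7, 87.5], [140.7, 87.7]]
0.98 143 371 90 332 [[147, 370], [143, 370]]
```

Request:
servo_tool(series=[[[0,0,0.5,0],[0,0,0.5,0],[0,0,0.5,0],[0,0,0.5,0],[0,0,0,0],[0,0,-5,0],[0,0,-8,0],[0,0,-8,0],[0,0,-4,0],[0,0,0,0]]])

```text
t: 11.12
eef_pos: [0.5722, 0.0994, 0.0956]
ee_rot: [-3.139, 0.001, -1.536]
force: [-0.4, -0.1, -1.7]
width: 0.0559
gripper_force: 6.0
```

```bash
cat >> h.py <<'E'
def look(f):
    from scipy.optimize import least_squares
    s,p=tcpbox();c=cal("wrist");a=save("wrist",f);r=trace("wrist","panel");m=r[0]["mask"];ys,xs=np.nonzero(m);t=ys.min()
    row=[np.nonzero(m[v])[0][[0,-1]].tolist() for v in(t+2,t+5)]
    T=s["eef_pos"];yaw=s["ee_rot"][2]+np.pi/2
    def ed(th):
        L=[]
        for x in(-54,54):
            y,z=-81,-28;L.append([x/1000,(y*np.cos(th)+z*np.sin(th))/1000,(-y*np.sin(th)+z*np.cos(th)+19)/1000])
        q=proj("wrist",place(np.array(L),[T[0],T[1],yaw,T[2]]),c);return q[:,1].mean(),q[0,0]-q[1,0]
    ths=np.linspace(-.05,.3,71);E=np.array([ed(t) for t in ths])
    w=row[0][1]-row[0][0]+1
    print("t",s["t"],"tcp box",p,"F",s["force"].round(1),"conf",r[0]["conf"],"top row",t,"w",row,"tilt by row",ths[np.argmin(abs(E[:,0]-t))],"by width",ths[np.argmin(abs(E[:,1]-w))])
E
python3 -c "
from h import *
look('w5')"
```

```text
Traceback (most recent call last):
  File "h.py", line 38, in look
    s,p=tcpbox();c=cal("wrist");a=save("wrist",f);r=trace("wrist","panel");m=r[0]["mask"];ys,xs=np.nonzero(m);t=ys.min()
                                                                             ~^^^
IndexError: list index out of range
```

```bash
python3 -c "
from h import *
for k in range(3):
    try: look('w6');break
    except IndexError: pass"
```

```text
t 11.2167 tcp box [  1.1 -39.8  94.4] F [ 0.6  0.3 -1.1] conf 0.62 top row 91 w [[143, 372], [141, 373]] tilt by row 0.11 by width 0.15000000000000002
```

View pics/w6.png

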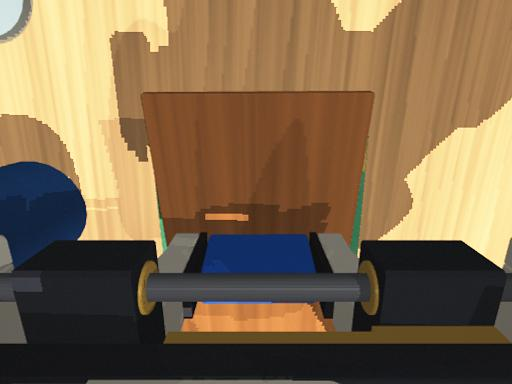

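The panel stays tilted at about 0.15 rad with its brass-side end up (edge at row 92, u=141 to 374). Now I lower the walnut-side end into the opening.

Request:
servo_tool(series=[[[-10,1,0,0],[-10,0,0,0],[-8,0,0,0],[0,0,0,0],[0,0,6,0],[0,0,6,0],[0,0,5,0],[0,0,4,0],[0,0,2,0],[0,0,0,0]]])

```text
t: 12.15
eef_pos: [0.5691, 0.1268, 0.0702]
ee_rot: [3.14, -0.001, -1.536]
force: [-0.8, 0.7, -1.6]
width: 0.0557
gripper_force: 6.0
```

```bash
python3 -c "
from h import *
for k in range(3):
    try: look('w7%d'%k);break
    except IndexError: pass
b=save('side','s7');cv2.imwrite('pics/s7c.png',cv2.resize(b[200:370,130:330],None,fx=3,fy=3,interpolation=cv2.INTER_CUBIC)[:,:,::-1])"
```

```text
t 12.15 tcp box [ -0.3 -12.2  70.2] F [-0.8  0.7 -1.6] conf 0.76 top row 90 w [[145, 372], [141, 373]] tilt by row 0.135 by width 0.135
```

View pics/s7c.png

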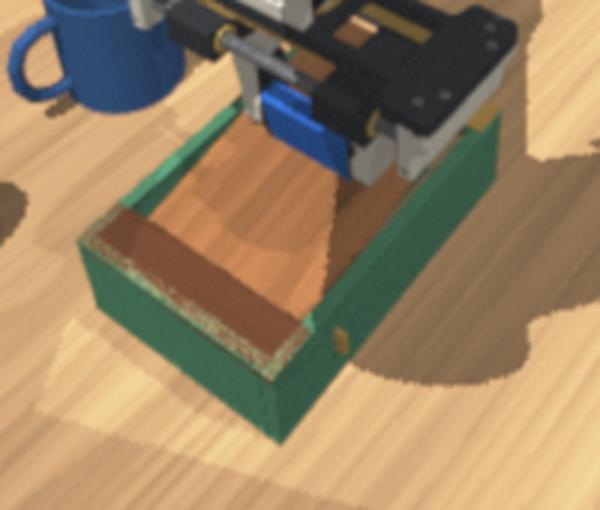

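The panel's front end is down in the opening and hidden behind the walnut lip, with no contact force. I slide it in slowly.

Request:
servo_tool(series=[[[-3,0,0,0],[-3,0,0,0],[-3,0,0,0],[-3,0,0,0],[-3,0,0,0],[-2,0,0,0],[-2,0,0,0],[-1,0,0,0],[0,0,0,0],[0,0,0,0]]])

```text
t: 13.13
eef_pos: [0.5688, 0.1472, 0.0711]
ee_rot: [3.142, -0.0, -1.536]
force: [0.4, 0.6, -1.8]
width: 0.0559
gripper_force: 6.0
```

```bash
python3 -c "
from h import *
for k in range(3):
    try: look('w8%d'%k);break
    except IndexError: pass"
```

```text
t 13.2333 tcp box [ 0.   8.1 71. ] F [ 0.4 -0.3 -1.3] conf 0.65 top row 91 w [[144, 373], [141, 373]] tilt by row 0.11 by width 0.15000000000000002
```

Request:
servo_tool(series=[[[-1,0,0,0],[-1,0,0,0],[-1,0,0,0],[-1,0,0,0],[-1,0,0,0],[-1,0,0,0],[-0.5,0,0,0],[0,0,0,0],[0,0,0,0],[0,0,0,0]]])

```text
t: 14.17
eef_pos: [0.5685, 0.1537, 0.071]
ee_rot: [3.142, 0.0, -1.536]
force: [-0.1, 0.2, -0.9]
width: 0.0559
gripper_force: 6.0
```

```bash
python3 -c "
from h import *
for k in range(3):
    try: look('w9%d'%k);break
    except IndexError: pass
a=cv2.imread('pics/w9%d.png'%k);cv2.imwrite('pics/w9c.png',cv2.resize(a[60:200,110:410],None,fx=2.6,fy=2.6,interpolation=cv2.INTER_CUBIC))"
```

```text
t 14.1667 tcp box [ 0.  14.7 71. ] F [-0.1  0.2 -0.9] conf 0.6 top row 90 w [[148, 371], [141, 373]] tilt by row 0.135 by width 0.09999999999999999
```

View pics/w9c.png

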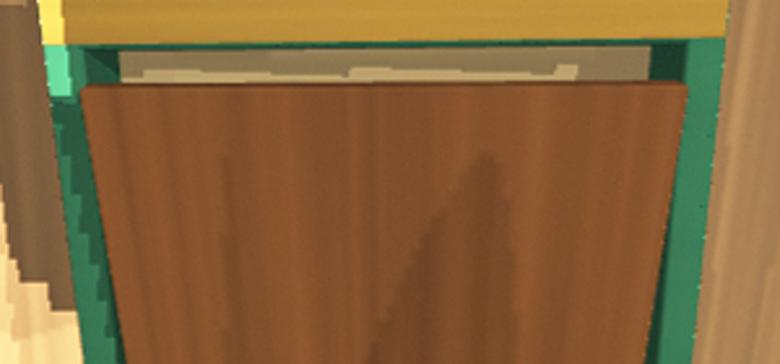

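The raised end has cleared the brass lip (gap at crop rows 40 to 85), and it is centred between the walls. I lower it, backing off slightly as it flattens.

Request:
servo_tool(series=[[[0,0,1,0],[0,0,1,0],[0,0,1,0],[0,0,1,0],[0.5,0,1,0],[0.5,0,1,0],[0.5,0,1,0],[0.5,0,1,0],[0,0,0,0],[0,0,0,0]]])

```text
t: 15.1
eef_pos: [0.5686, 0.1516, 0.0629]
ee_rot: [3.141, -0.0, -1.536]
force: [0.9, -2.8, -0.4]
width: 0.0559
gripper_force: 6.0
```

```bash
python3 -c "
from h import *
for k in range(3):
    try: look('wa%d'%k);break
    except IndexError: pass"
```

```text
t 15.1 tcp box [ 0.  12.6 62.9] F [ 0.9 -2.8 -0.4] conf 0.66 top row 92 w [[147, 368], [145, 369]] tilt by row 0.09000000000000001 by width 0.085
```

Request:
servo_tool(series=[[[1,0,0,0],[1,0,1,0],[0.5,0,1,0],[0.5,0,1,0],[0.5,0,1,0],[0.5,0,1,0],[0,0,1,0],[0,0,1,0],[0,0,0,0],[0,0,0,0]]])

```text
t: 16.03
eef_pos: [0.5686, 0.1476, 0.0559]
ee_rot: [3.141, -0.0, -1.536]
force: [-0.2, 0.0, -2.0]
width: 0.0556
gripper_force: 6.0
```

```bash
python3 -c "
from h import *
for k in range(3):
    try: look('wb%d'%k);break
    except IndexError: pass
a=cv2.imread('pics/wb%d.png'%k);cv2.imwrite('pics/wbc.png',cv2.resize(a[60:200,110:410],None,fx=2.6,fy=2.6,interpolation=cv2.INTER_CUBIC))"
```

```text
t 16.0333 tcp box [-0.1  8.6 55.9] F [-0.2  0.  -2. ] conf 0.9 top row 97 w [[152, 364], [152, 364]] tilt by row -0.0050000000000000044 by width 0.009999999999999995
```

View pics/wbc.png

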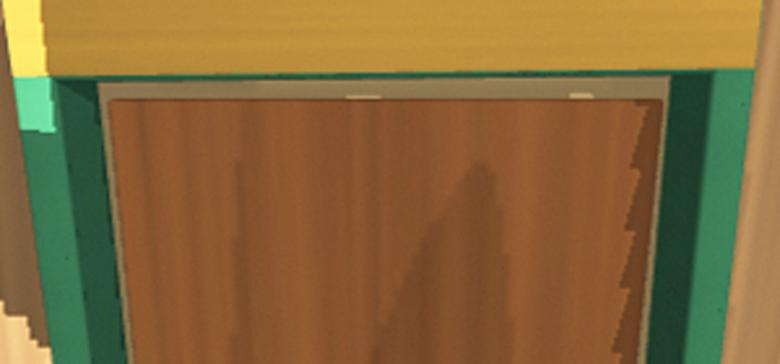

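The panel looks flat, sits between the walls, and its end shows clear of the brass lip. I set it down a little further and check the contact force.

Request:
servo_tool(series=[[[0,0,0.5,0],[0,0,0.5,0],[0,0,0.5,0],[0,0,0.5,0],[0,0,0,0],[0,0,0,0],[0,0,0,0],[0,0,0,0],[0,0,0,0],[0,0,0,0]]])

```text
t: 16.97
eef_pos: [0.5688, 0.1477, 0.0541]
ee_rot: [-3.142, -0.0, -1.536]
force: [-0.6, -1.1, 0.3]
width: 0.056
gripper_force: 6.0
```

```bash
python3 -c "
from h import *
for k in range(3):
    try: look('wc%d'%k);break
    except IndexError: pass"
```

```text
t 16.9667 tcp box [ 0.1  8.7 54.1] F [-0.6 -1.1  0.3] conf 0.57 top row 98 w [[153, 362], [152, 363]] tilt by row -0.020000000000000004 by width -0.015
```

Request:
servo_tool(series=[[[0,0,0,0],[0,0,0,0],[0,0,0,0],[1,0,0,0],[1,0,0,0],[1,0,0,0],[1,0,0,0],[1,0,0,0],[1,0,0,0],[0,0,0,0]]], grip_force=15)

```text
t: 17.9
eef_pos: [0.569, 0.1416, 0.0541]
ee_rot: [-3.141, 0.0, -1.536]
force: [0.4, 1.2, 0.6]
width: 0.0557
gripper_force: 15.0
```

Request:
servo_tool(series=[[[0.3,0,0,0],[0.3,0,0,0],[0.3,0,0,0],[0.3,0,0,0],[0.3,0,0,0],[0.3,0,0,0],[0.2,0,0,0],[0,0,0,0],[0,0,0,0],[0,0,0,0]]])

```text
t: 18.73
eef_pos: [0.5691, 0.1397, 0.0541]
ee_rot: [-3.142, -0.0, -1.536]
force: [0.1, 1.4, 0.8]
width: 0.0556
gripper_force: 15.0
```

Sliding friction reads about 1.3 N and the stop isn't reached yet. I continue in small steps.

Request:
servo_tool(series=[[[0.3,0,0,0],[0.3,0,0,0],[0.3,0,0,0],[0.3,0,0,0],[0.3,0,0,0],[0.3,0,0,0],[0.2,0,0,0],[0,0,0,0],[0,0,0,0],[0,0,0,0]]])

```text
t: 19.57
eef_pos: [0.5692, 0.1377, 0.0541]
ee_rot: [-3.141, -0.0, -1.536]
force: [0.4, 2.2, 2.3]
width: 0.0559
gripper_force: 15.0
```

Request:
servo_tool(series=[[[0.3,0,0,0],[0.3,0,0,0],[0.3,0,0,0],[0.3,0,0,0],[0.3,0,0,0],[0.3,0,0,0],[0.2,0,0,0],[0,0,0,0],[0,0,0,0],[0,0,0,0]]])

```text
t: 20.4
eef_pos: [0.5692, 0.1363, 0.0541]
ee_rot: [-3.141, 0.001, -1.536]
force: [-0.8, 5.7, 2.6]
width: 0.0558
gripper_force: 15.0
```

Request:
servo_tool(series=[[[0.4,0,0,0],[0.4,0,0,0],[0.4,0,0,0],[0,0,0,0],[0,0,0,0],[0,0,0,0],[0,0,0,0],[0,0,0,0],[0,0,0,0],[0,0,0,0]]])

```text
t: 21.23
eef_pos: [0.5692, 0.1362, 0.0542]
ee_rot: [-3.141, 0.002, -1.535]
force: [-3.3, 10.5, 3.1]
width: 0.0562
gripper_force: 15.0
```

```bash
python3 -c "
from h import *
for k in range(3):
    try: look('wd%d'%k);break
    except IndexError: pass"
```

```text
t 21.2333 tcp box [ 0.1 -2.8 54.2] F [-3.3 10.5  3.1] conf 0.76 top row 115 w [[155, 361], [154, 361]] tilt by row -0.05 by width -0.045000000000000005
```

It bears firmly on the stop: 10 N, with no further travel. I press down slightly to be sure it is flat, hold, and ease off.

Request:
servo_tool(series=[[[0,0,0.5,0],[0,0,0.4,0],[0,0,0,0],[0,0,0,0],[0,0,0,0],[0,0,0,0],[0,0,0,0],[0,0,0,0],[0,0,0,0],[0,0,0,0]]])

```text
t: 22.17
eef_pos: [0.5693, 0.1362, 0.0541]
ee_rot: [-3.141, 0.002, -1.535]
force: [-6.2, 10.8, 10.2]
width: 0.0557
gripper_force: 15.0
```

```bash
python3 -c "
from h import *
s,p=tcpbox();print(s['t'],p,s['force'],s['ee_rot'])
b=save('side','s9');cv2.imwrite('pics/s9c.png',cv2.resize(b[200:370,130:330],None,fx=3,fy=3,interpolation=cv2.INTER_CUBIC)[:,:,::-1])"
```

```text
22.1667 [ 0.2 -2.8 54.1] [-6.16150275 10.80268761 10.20883469] [-3.14051767e+00  1.97635684e-03 -1.53513112e+00]
```

Request:
servo_tool(series=[[[-0.5,0,-0.5,0],[-0.5,0,-0.4,0],[-0.5,0,0,0],[-0.3,0,0,0],[0,0,0,0],[0,0,0,0],[0,0,0,0],[0,0,0,0],[0,0,0,0],[0,0,0,0]]])

```text
t: 23.05
eef_pos: [0.5691, 0.1363, 0.0541]
ee_rot: [3.142, -0.0, -1.536]
force: [-2.2, 3.8, 3.9]
width: 0.0561
gripper_force: 15.0
```

Opening fully would hit the side walls, so I open only partly, then rise.

Request:
servo_tool(series=[[[0,0,0,0],[0,0,0,0],[0,0,0,0],[0,0,0,0],[0,0,0,0],[0,0,0,0],[0,0,0,0],[0,0,0,0],[0,0,0,0],[0,0,0,0]]], claw=-0.46)

```text
t: 23.88
eef_pos: [0.5691, 0.1363, 0.0541]
ee_rot: [3.142, -0.0, -1.536]
force: [0.3, -0.2, -0.5]
width: 0.064
gripper_force: 0.0
```

Request:
servo_tool(series=[[[0,0,-3,0],[0,0,-8,0],[0,0,-15,0],[0,0,-25,0],[0,0,-30,0],[0,0,-30,0],[0,0,-25,0],[0,0,-10,0],[0,0,0,0],[0,0,0,0]]])

```text
t: 24.72
eef_pos: [0.5691, 0.1364, 0.2008]
ee_rot: [-3.14, 0.001, -1.536]
force: [-0.7, 0.0, -1.2]
width: 0.0638
gripper_force: 0.0
```

Run:
```python
from h import *
s,p=tcpbox();print(s["t"],p,s["force"],s["width"])
c=cal("wrist");a=save("wrist","we");b=save("side","se")
m=((a[:,:,2].astype(int)>a[:,:,0].astype(int)+50)).astype(np.uint8);n,l,st,_=cv2.connectedComponentsWithStats(m);print(st[st[:,4]>100])
for z in(.04,):
    q=place(prism(-28,28,-7,7,46,86),[*B[:2],B[2]]);print(proj("wrist",q,c).round().tolist())
cv2.imwrite("pics/fin.png",np.vstack([a,b])[::1,:,::-1][:, :] if 0 else cv2.resize(np.vstack([a[:260],b[150:]]),(600,580))[:,:,::-1])
```

```text
24.7167 [  0.   -2.6 200.8] [-0.66592541  0.00903022 -1.16506828] 0.06383612336259888
[[     0      0    512    384 191340]
 [     0    113    129    113   3848]
 [   228    178     61     24   1357]]
[[286.0, 175.0], [290.0, 186.0], [286.0, 188.0], [289.0, 200.0], [231.0, 175.0], [228.0, 186.0], [232.0, 188.0], [228.0, 200.0]]
```

View pics/fin.png

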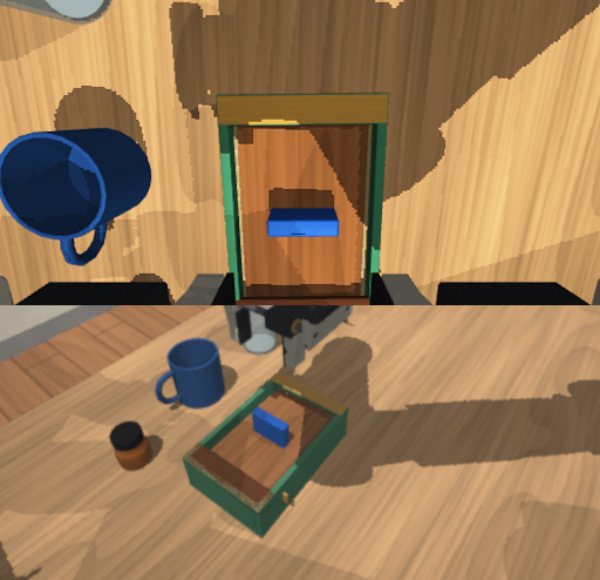

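The panel lies flat and square under both lips. The grip is within about 2 mm of its expected pixels (228 to 289, 178 to 202), the gripper is clear, and the mug, ink and jar stand where they were.

```bash
python3 -c "
from station import ticket
print(ticket.job_done())"
```

```text
the job is handed in; nothing more can be done
None
```

The job is handed in, with no verdict shown: the panel lies flat under both lips, was pressed on the hidden stop at about 10 N and released, and nothing else appeared to move.

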